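# Empty the vial tray through its end gate

### The arm

A 6-joint arm with a two-finger parallel gripper is mounted at the origin on a cart in front of the work surface, level with it; the furniture and walls round the work are solid. World frame = base frame: x ahead of the robot, y to its left, z up, the work surface at z = 0. Lengths are in m, angles in rad, forces in N, time in s.
With the tool pointing down it reaches from about 0.3 to 0.875 m from the base axis. Payload 6.4 kg.
Tool frame: the origin (TCP) lies midway between the tips of the shut fingers; the grasp point (between the pads) lies 19 mm behind it; z points along the fingers, y is the direction in which the jaws open and shut (so a half turn about z gives the same grasp; the last joint's range is limited). The gripper opens to 85 mm and grips with 20 to 120 N. Pads are 22 mm wide; open, the fingers measure 114 mm over their backs; the gripper's body (76 mm by 85 mm) begins 54 mm behind the grasp point. The pads swing forward as they close: fully open they stand 13 mm farther back than shut.
Start: joints at [-1.549, 0.181, 1.607, -0, 1.354, -0.206], TCP at [0.13, -0.56, 0.231] pointing down, gripper open.
Joint ranges: [-2.99, 2.99], [-0.89, 2.07], [0.3, 2.58], [-1.14, 4.28], [0, 2.63], [-3.12, 3.12]. Speed limits (rad/s): [2.57, 2.57, 3.01, 3.14, 3.14, 3.14].

### API

Orientations are given as a unit quaternion [w, x, y, z].
In Python, from bench import ctrl gives the robot as it stands.
- The arm moves only by the tool apply_moves, never from a script. Its argument "plan" is a list of rows, each an object with "translation": the shift along the tool's x, y, z in m, a list of three; "angular": the turn, a rotation vector about the tool's x, y, z in rad, a list of three; "hand": the finger opening in m, from 0 to 0.0854. In form: [{"translation": [x, y, z], "angular": [rx, ry, rz], "hand": hand}, ...]. A call has 1 to 10 rows; each row shifts and turns the commanded pose from where the row before left it, along the tool's axes as they then stand; what a row does not reach is not made up. A row lasts 1/8 s, in which the tool goes at most 62.5 mm and 10.7 degrees, less where a joint would pass 70% of its speed; a pose out of reach is approached as far as the arm can. A call with a gripper value outside its range is refused whole. The fingers move at their own pace and stop on an object; the grip force is fixed at half the most. Time passes only in rows, so rows that do not move let the fingers close. It gives the time, the measured TCP pose, the force and the opening at its end, in the units of the state.
- ctrl.get_obs(): the state, without advancing time (a new reading comes with each control period).
- ctrl.camera(name): name is "side" or "top" or "wrist"; returns a dict with "img" (384x512x3 uint8, red, green, blue), "K" (3x3 intrinsics, pixels), "k1" (the pictures are not rectified: a ray, as slopes to the right and down, at radius r is drawn at 1 + k1 r^2 times it, then the intrinsics apply), "eye" and "orientation" of the camera in the world. Camera axes: x right, y up, looking along -z (the intrinsics and any distortion apply to the point x, -y, -z); pixel columns grow to the right and rows downward; lengths in m; the calibration is good to about 2 mm. A picture is of the moment at which its call begins. There is no depth.
- ctrl.hand_in(): hands the job in, once; it reports no verdict.
The state is a dict: "time_s": time; "q": joint angles; "dq": joint speeds; "joint_efforts": joint torques, N m; "eef_pos": TCP position; "eef_rot": TCP orientation; "wrist_force": force on the tool from outside, world axes, zero at the start; "torque": the same for the moment, N m; "opening": opening from 0.0 (shut) to 1.0 (fully open).
Only numpy, scipy, OpenCV 4.12 (cv2) and the standard library are available. Lean on these libraries where they do the work, as an engineer would, in place of code of your own. Each camera call takes 0.05 s, during which the arm holds its last target.

### The job

Empty the two sample vials out of the locked tipping tray into the blue collection box. First slide the red-knobbed lock bolt fully back towards the gate end so that the tray is free, then swing the yellow end gate fully down, and tip the tray up by its black handle until both vials have gone out over the gate into the box; finally lower the tray level again and slide the bolt fully home to lock it. Do not touch the vials with the gripper, and leave the dropper bottle, the petri dish and the brass weight where they stand.

Things in the scene. Friction and masses are not known exactly. Their poses are not given: they have to be found in the camera images.
- station: grey tipping stand fixed to the worktop, base plate 126 x 176 mm. Origin on the worktop under the middle of the tray; z up; its -y axis points from the tray middle to the gate (outlet) end, +y to the handle (rear) end, +x to the lock side. It can stand turned about the vertical. The steel tray on it is 80 mm wide and 134 mm long outside (inside 72 x 130 mm); the upper face of its floor is at z = 104 mm, the rims of its 4 mm walls at z = 132 mm (wire-rolled to 135 mm).
- tray_pivot (a point): point on the tilting axis of the tray, fixed in the stand at (0, -65, 100) mm, mid-width under the outlet end of the tray; the axis runs along the stand's x. Tipping lifts the rear end.
- tray_handle (a point): middle of the black round handle bar over the tray's rear wall: bar 10 mm in diameter, 68 mm long along the stand's x, 38 mm above the rim, so fingers can close on it from above along the stand's y, and it turns between the pads as the tray tips. With the tray level it is at (0, 67, 170) mm in the stand: 132 mm rearward of and 70 mm above the tilting axis, about which it moves in an arc of 149 mm radius.
- tray (a joint): tilt of the tray in rad: 0 level on its rests, 0.75 fully tipped (stop). The hinge is damped (0.15 N m s/rad): let go, the tray sinks back slowly. The tray weighs 0.35 kg nominal. While the lock bolt is home it stops the tray after about 0.02 rad.
- gate_tab (a point): middle of the yellow tab that stands up over the end gate, 44 mm from the gate's hinge. Gate plate 72 mm wide, 4 mm thick; tab 36 mm wide, 5 mm thick, its end 54 mm from the hinge (upright: top at z = 156 mm, 21 mm above the tray rims). The hinge line runs along the stand's x at (0, -68, 102) mm in the stand with the tray level.
- gate (a joint): angle of the end gate in rad: 0 upright (shut), 1.57 lying level outward as a continuation of the tray floor, 1.6 fully down (stop). Friction (0.04 N m) holds it where it is left; it can be pushed outward and down from the inner side of its tab by shut fingers.
- lock_knob (a point): grip point on the upright red knob of the lock bolt: knob 14 mm in diameter, 36 mm tall, from z = 127.5 to 163.5 mm; the point is on its axis at z = 149.5 mm. The knob stands at (53, 15, -) mm in the stand when home and slides with the bolt 30 mm along the stand's -y. Guide straps 16 mm and 42 mm from the home position (towards +y and -y) reach up to z = 132 mm.
- lock (a joint): travel of the lock bolt in m: 0 home (locked, bolt tip over the tray's red lug), 0.030 fully back (free). It stays where it is left; about 1.2 N moves it. The tray is free above about 0.015.
- bin: blue open collection box, 120 x 130 mm, 4 mm walls and floor; walls 48 mm high, the wall away from the tray 80 mm high; 0.5 kg, loose, standing right under the outlet. Origin: centre of its underside; z up.
- vial_1_center (a point): centre (half-way up) of a capped glass sample vial with a blue cap, 21 mm in diameter and 52 mm long, 18 g nominal; it starts lying on its side across the tray (clear glass with a white label)
- vial_2_center (a point): centre (half-way up) of a capped glass sample vial with a black cap, 21 mm in diameter and 52 mm long, 18 g nominal; it starts lying on its side across the tray (tan contents and a white label)
- dropper_bottle_center (a point): centre (half-way up) of a bystander, not to be disturbed: amber dropper bottle, 34 mm in diameter, 107 mm tall
- petri_dish_center (a point): centre (half-way up) of a bystander, not to be disturbed: flat clear petri dish, 63 mm in diameter, 15 mm tall
- brass_weight_center (a point): centre (half-way up) of a bystander, not to be disturbed: brass calibration weight with a ball grip, 22 mm in diameter, 34 mm tall
- vial_1: the vial whose centre is vial_1_center; origin: centre of its underside
- vial_2: the vial whose centre is vial_2_center; origin: centre of its underside
Not all that is in view belongs to the job. There is more than one size of the station; the one meant has the size given above. Leave any turquoise look-alike of the vial_1 alone.

How it is judged:
On the way, in this order (a step that is already met when the one before it is completed fails the run):
1. the lock bolt is slid back, the tray still level (value of joint lock above 0.022 m and value of joint tray below 0.05 rad), for 0.1 s.
2. the end gate is swung fully down, the tray not yet tipped (value of joint gate above 1.45 rad and value of joint tray below 0.1 rad), for 0.1 s.
3. the tray is tipped (value of joint tray above 0.15 rad).
4. both vials have gone into the blue box (x of vial_1_center in the frame of bin between -0.056 and 0.056 m and y of vial_1_center in the frame of bin between -0.061 and 0.061 m and z of vial_1_center in the frame of bin between 0 and 0.05 m and x of vial_2_center in the frame of bin between -0.056 and 0.056 m and y of vial_2_center in the frame of bin between -0.061 and 0.061 m and z of vial_2_center in the frame of bin between 0 and 0.05 m).
5. the tray is level again and the bolt is home over its lug (value of joint tray below 0.04 rad and value of joint lock below 0.007 m), for 0.2 s.
At the end, for the whole second after the job is handed in: Both vials rest inside the blue box, which stands upright (within 0.1 rad): each centre between its walls and less than 50 mm above its underside; the tray is level (within 0.04 rad) and the lock bolt is home (within 7 mm) (all of step 4 and all of step 5 and linear speed of each of vial_1, vial_2 below 0.05 m/s and angle between bin's own z axis and vertical below 0.1 rad); the robot touches nothing.
It fails at once if a vial was touched by the gripper (over 0.5 N) (contact force between any of the fingers, the arm and vial_1 above 0.5 N or contact force between any of the fingers, the arm and vial_2 above 0.5 N).
It fails at once if a bystander was moved by more than 30 mm (distance of any of dropper_bottle_center, petri_dish_center, brass_weight_center from where it was at the start of the episode above 0.03 m).
It also fails if it takes over 61 s, if anything falls off the work surface, if the arm or the gripper's body presses on something with over 40 N, if the wrist force passes 120 N, or if a joint passes its speed limit or range.

## Working session

There is one attempt and no reset: what is moved stays moved. The work goes in short steps, Python scripts to look and compute and a tool call to move; the robot and the scene stay as the last step left them, time stands still between calls to the robot, and variables do not carry over. Pictures are saved under pics/ and viewed, and the job is handed in when it is done.

Besides the shell and the picture viewer there is one more tool, called after "Emit:" as a command line: name --argument value ..., lists and objects as JSON in quotes. apply_moves: Moves the arm, as the interface text tells. Its arguments: {"type":"object","properties":{"plan":{"type":"array","items":{"type":"object","properties":{"translation":{"type":"array","items":{"type":"number"}},"angular":{"type":"array","items":{"type":"number"}},"hand":{"type":"number"}}}}},"required":["plan"]}

```bash
ls; mkdir -p pics; python3 - <<'E'
from bench import ctrl
import cv2
o=ctrl.get_obs()
print(o)
for n in("side","top","wrist"):
    c=ctrl.camera(n); print(n,c["K"],c["k1"],c["eye"],c["orientation"])
    cv2.imwrite(f"pics/{n}0.png",cv2.cvtColor(c["img"],cv2.COLOR_RGB2BGR))
E
```

```text
pics
{'time_s': 0.0, 'q': array([-1.54929417e+00,  1.81509821e-01,  1.60805175e+00,  8.68654554e-06,
        1.35382580e+00, -2.06327739e-01]), 'dq': array([-1.11570447e-03, -7.03762912e-04, -3.80914072e-04,  7.73548913e-04,
        4.92438657e-05, -1.21098642e-03]), 'joint_efforts': array([ 9.11456609e-04, -4.44866538e+01, -3.51336086e+01, -3.64015168e-04,
        9.00948158e-03, -1.41830074e-05]), 'eef_pos': array([ 0.1298633 , -0.55954837,  0.23038059]), 'eef_rot': array([-8.93136429e-04,  9.93518412e-01,  1.13667759e-01,  8.70317655e-05]), 'wrist_force': array([ 0.03399042, -0.25925739, -0.13793709]), 'torque': array([ 0.05573389,  0.05471341, -0.01495997]), 'opening': 1.0020334617869944}
side [[447.04914749   0.         257.95300926]
 [  0.         447.04914749 191.32865313]
 [  0.           0.           1.        ]] 0.026704376972900703 [ 0.32972701 -0.8112875   0.55578702] [ 0.82566902  0.55268565 -0.07222422 -0.08713728]
top [[398.6975435    0.         251.49401818]
 [  0.         398.6975435  195.07655977]
 [  0.           0.           1.        ]] -0.11189062780148858 [0.41057394 0.17695236 1.07709305] [-0.69999178 -0.06271314  0.04907543  0.70969724]
wrist [[286.16696877   0.         259.82164575]
 [  0.         286.16696877 195.98462733]
 [  0.           0.           1.        ]] 0.01372032655546348 [ 0.19793688 -0.54394671  0.37310657] [ 0.77493885 -0.10996794  0.08765878 -0.61619215]
```

View pics/side0.png

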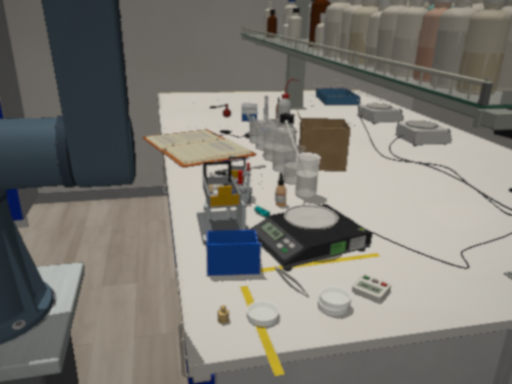

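View pics/top0.png

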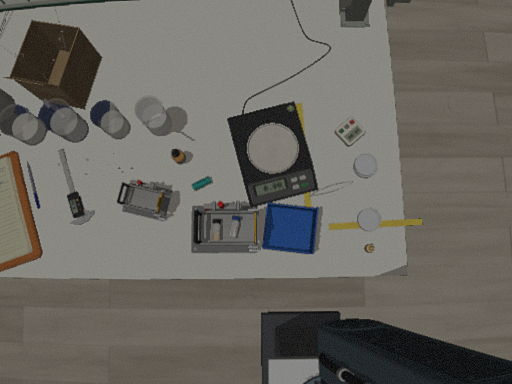

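The top view shows the large station at about (225,229) with the blue box at (291,228), and a smaller decoy station at (146,198). The side view shows the box at (233,253) with the station behind it.

```bash
cat > h.py <<'E'
import numpy as np,cv2
from scipy.spatial.transform import Rotation as R
def rot(c):
    q=c["orientation"]; return R.from_quat([q[1],q[2],q[3],q[0]]).as_matrix()
def ray(c,u,v):
    K=c["K"]; xd=(u-K[0,2])/K[0,0]; yd=(v-K[1,2])/K[1,1]
    x,y=xd,yd
    for _ in range(20):
        f=1+c["k1"]*(x*x+y*y); x,y=xd/f,yd/f
    d=rot(c)@np.array([x,-y,-1.]); return np.array(c["eye"]),d
def plane(c,u,v,z):
    e,d=ray(c,u,v); return e+d*(z-e[2])/d[2]
def proj(c,P):
    p=rot(c).T@(np.array(P)-c["eye"]); x,y=p[0]/-p[2],-p[1]/-p[2]
    f=1+c["k1"]*(x*x+y*y); K=c["K"]; return K[0,0]*x*f+K[0,2],K[1,1]*y*f+K[1,2]
def crop(c,name,x0,y0,x1,y1,s):
    im=cv2.cvtColor(c["img"],cv2.COLOR_RGB2BGR)[y0:y1,x0:x1]
    cv2.imwrite(name,cv2.resize(im,None,fx=s,fy=s,interpolation=cv2.INTER_CUBIC))
E
python3 - <<'E'
from bench import ctrl
from h import *
c=ctrl.camera("top")
crop(c,"pics/topc.png",180,190,330,265,5)
for p in [(225,229),(291,228),(146,198)]: print(plane(c,*p,0.13))
s=ctrl.camera("side"); crop(s,"pics/sidec.png",190,140,290,280,4)
E
```

```text
[0.48108517 0.25841046 0.13      ]
[0.48127067 0.10150763 0.13      ]
[0.55861503 0.45142667 0.13      ]
```

View pics/topc.png

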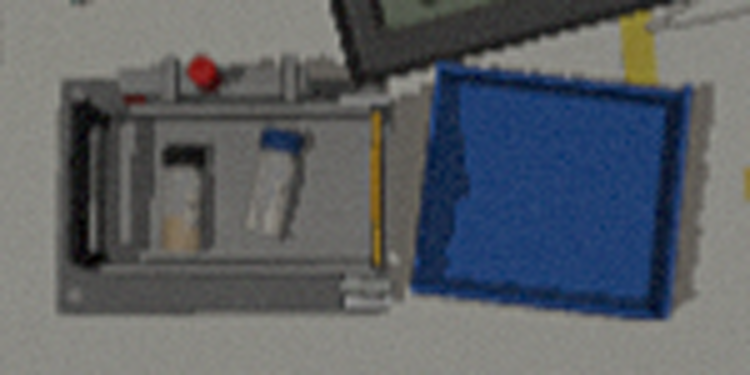

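View pics/sidec.png

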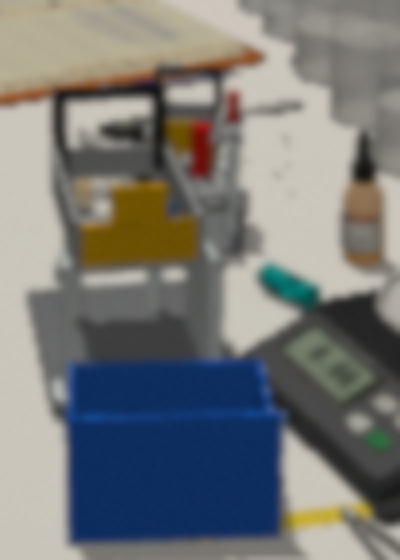

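View pics/wrist0.png

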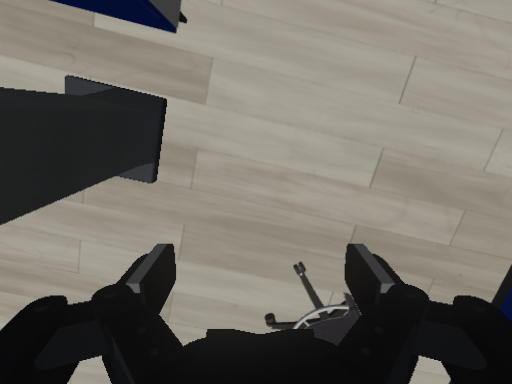

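Crop readings (top): red knob at (220.6,204.4), gate's yellow strip around x≈255, handle bar at about x≈197. The vials lie across the tray, the black-capped one nearer the handle. The side view shows the knob, the tab and the handle.

```bash
cat > m.py <<'E'
from bench import ctrl
from h import *
t=ctrl.camera("top"); s=ctrl.camera("side")
def comps(c,kind,box):
    h=cv2.cvtColor(c["img"],cv2.COLOR_RGB2HSV).astype(int); H,S,V=h[...,0],h[...,1],h[...,2]
    m={"red":((H<8)|(H>172))&(S>140)&(V>60),"yel":(H>15)&(H<32)&(S>150)&(V>60),"blu":(H>105)&(H<125)&(S>150)}[kind].astype(np.uint8)
    n,l,st,ce=cv2.connectedComponentsWithStats(m,connectivity=8)
    out=[]
    for i in range(1,n):
        if st[i,4]>5 and box[0]<ce[i][0]<box[2] and box[1]<ce[i][1]<box[3]: out.append((kind,st[i].tolist(),ce[i].round(2).tolist()))
    return out
if __name__=="__main__":
  for k in("red","yel","blu"):
    print("top",comps(t,k,(180,190,330,265)))
    print("side",comps(s,k,(190,140,290,280)))
E
python3 m.py; python3 - <<'E'
from m import *
print("knob",plane(t,220.6,204.4,.1635))
for p in [(192.2,206.3),(192,252.3),(257.6,252.3)]: print("base",plane(t,*p,0.01))
for p in [(255.3,212.3),(255.3,242.8)]: print("gate",plane(t,*p,0.135))
def near(a,b):
    e1,d1=ray(t,*a);e2,d2=ray(s,*b)
    A=np.stack([d1,-d2],1);x=np.linalg.lstsq(A,e2-e1,rcond=None)[0]
    p,q=e1+d1*x[0],e2+d2*x[1];return (p+q)/2,np.linalg.norm(p-q)
print(near((220.6,204.4),(190+204/4,140+122/4)))
E
```

```text
top [('red', [218, 202, 5, 5, 22], [220.09, 204.09])]
side [('red', [238, 170, 5, 14, 51], [240.06, 177.1])]
top [('yel', [305, 192, 6, 15, 59], [307.07, 199.39]), ('yel', [254, 213, 2, 30, 45], [254.67, 227.0])]
side [('yel', [231, 170, 7, 8, 40], [234.1, 173.0]), ('yel', [211, 185, 28, 21, 389], [224.65, 196.99]), ('yel', [262, 268, 13, 3, 27], [267.74, 268.96])]
top [('blu', [263, 202, 55, 51, 2214], [289.88, 228.05]), ('blu', [233, 216, 7, 5, 18], [236.28, 217.83])]
side [('blu', [207, 230, 53, 45, 2201], [232.67, 252.08])]
knob [0.53573933 0.26561146 0.1635    ]
base [0.55267328 0.35786847 0.01      ]
base [0.42873063 0.35735305 0.01      ]
base [0.42692585 0.18221358 0.01      ]
gate [0.51947604 0.18571802 0.135     ]
gate [0.44728861 0.1866919  0.135     ]
(array([0.53821115, 0.26515031, 0.16454555]), np.float64(0.005240700881308052))
```

Emit:
apply_moves --plan '[{"translation": [0,0,-0.05],"angular": [0,0,0.12],"hand": 0},{"translation": [0,0,-0.05],"angular": [0,0,0.118],"hand": 0},{"translation": [0,0,-0.05],"angular": [0,0,0],"hand": 0},{"translation": [0.017,-0.05,0],"angular": [0,0,0],"hand": 0},{"translation": [0.017,-0.05,0],"angular": [0,0,0],"hand": 0},{"translation": [0.017,-0.05,0],"angular": [0,0,0],"hand": 0},{"translation": [0.017,-0.05,0],"angular": [0,0,0],"hand": 0},{"translation": [0.017,-0.05,0],"angular": [0,0,0],"hand": 0},{"translation": [0.017,-0.05,0],"angular": [0,0,0],"hand": 0},{"translation": [0.017,-0.05,0],"angular": [0,0,0],"hand": 0}]'

```text
time_s: 1.7
eef_pos: [0.2526, -0.2098, 0.3815]
eef_rot: [0.0, 1.0, -0.005, 0.0]
wrist_force: [0.3, -0.5, -0.3]
opening: 0.002
```

Emit:
apply_moves --plan '[{"translation": [0.015,-0.051,0],"angular": [0,0,0],"hand": 0},{"translation": [0.015,-0.051,0],"angular": [0,0,0],"hand": 0},{"translation": [0.015,-0.051,0],"angular": [0,0,0],"hand": 0},{"translation": [0.015,-0.051,0],"angular": [0,0,0],"hand": 0},{"translation": [0.015,-0.051,0],"angular": [0,0,0],"hand": 0},{"translation": [0.015,-0.051,0],"angular": [0,0,0],"hand": 0},{"translation": [0.015,-0.051,0],"angular": [0,0,0],"hand": 0},{"translation": [0.015,-0.051,0],"angular": [0,0,0],"hand": 0},{"translation": [0.015,-0.051,0],"angular": [0,0,0],"hand": 0},{"translation": [0,0,0],"angular": [0,0,0],"hand": 0}]'

```text
time_s: 2.95
eef_pos: [0.3919, 0.2489, 0.3804]
eef_rot: [0.0, 1.0, -0.003, -0.001]
wrist_force: [-1.6, -1.0, -0.0]
opening: 0.001
```

```bash
python3 - <<'E'
from bench import ctrl
from h import *
w=ctrl.camera("wrist"); print(w["eye"],rot(w)[:,2]); crop(w,"pics/w1.png",0,0,512,384,1.5)
E
```

```text
[0.46210486 0.24841623 0.52288526] [ 2.80329323e-01 -5.71481267e-04  9.59903716e-01]
```

View pics/w1.png

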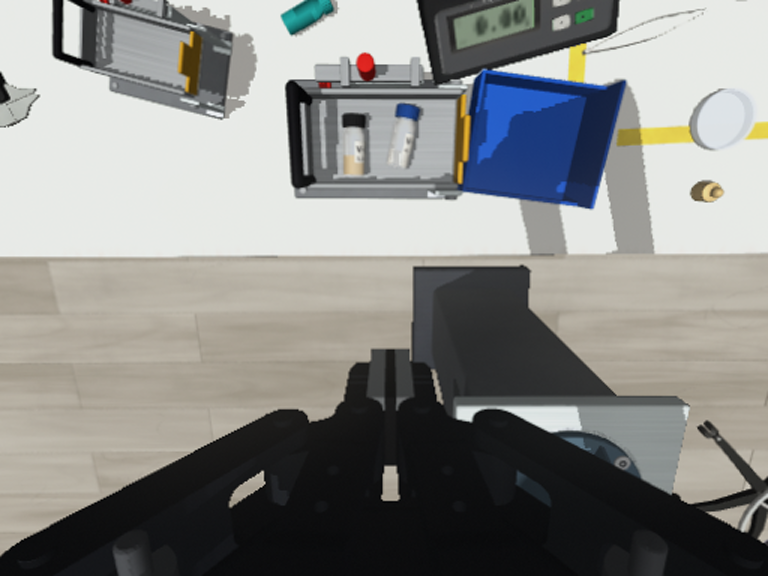

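The wrist picture shows knob top at (366,58), handle bar from (293,88) to (297,186), gate tab between (462,108) and (466,158), and the vials at (355,143) and (403,134), both clear of the gate.

```bash
python3 - <<'E'
from bench import ctrl
from h import *
import m
w=ctrl.camera("wrist"); crop(w,"pics/w1c.png",185,25,325,145,5.5)
for k in("red","yel"): print(m.comps(w,k,(185,25,330,145)))
E
```

```text
[('red', [234, 36, 13, 19, 173], [240.11, 44.61]), ('red', [210, 56, 8, 3, 23], [213.35, 57.04])]
[('yel', [300, 63, 10, 59, 381], [304.39, 91.72])]
```

View pics/w1c.png

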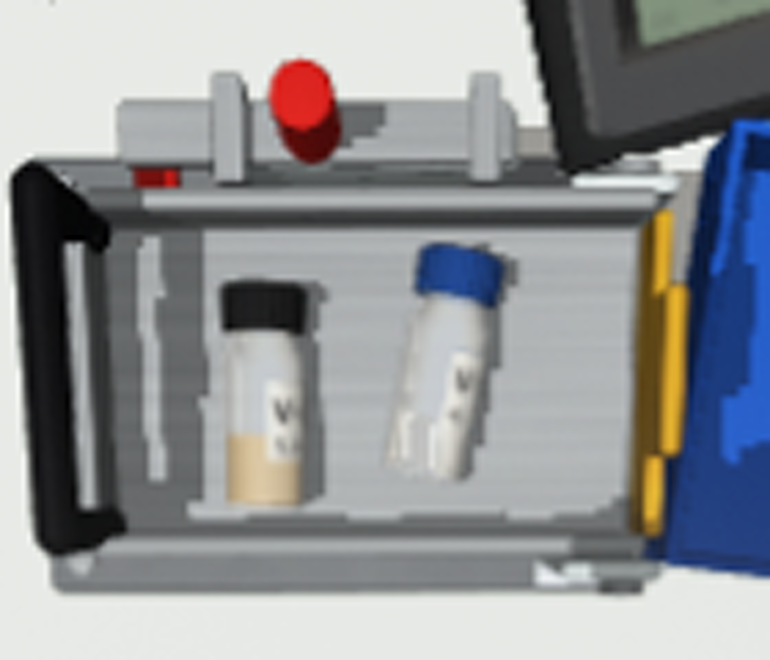

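```bash
cat > m2.py <<'E'
from bench import ctrl
from h import *
E
python3 - <<'E'
from bench import ctrl
from h import *
w=ctrl.camera("wrist"); t=ctrl.camera("top"); s=ctrl.camera("side")
f=lambda u,v,z: plane(w,185+u/5.5,25+v/5.5,z).round(4)
print("knob",f(302,95,.1635))
print("bar",f(37,200,.17),f(62,520,.17))
print("bar ends",f(30,165,.17),f(62,550,.17))
print("tab",f(677,285,.156),f(672,455,.156))
print("gateplate top",f(662,215,.135),f(653,535,.135))
a=np.array([.4836,.251])
for n,c in(("w",w),("t",t),("s",s)): 
    for P in [(.5366,.266,.1635),(.4836,.318,.17),(.4836,.183,.156)]: print(n,np.round(proj(c,P),1),end=' ')
w_=((240.11-0),(44.61))
e=ctrl.get_obs();print(e["eef_pos"])
# triangulate knob w,t ; bar
def near(c1,a,c2,b):
    e1,d1=ray(c1,*a);e2,d2=ray(c2,*b)
    x=np.linalg.lstsq(np.stack([d1,-d2],1),e2-e1,rcond=None)[0]
    return ((e1+d1*x[0]+e2+d2*x[1])/2).round(4)
print(near(w,(185+302/5.5,25+95/5.5),t,(220.3,204.2)))
E
```

```text
knob [0.5387 0.2657 0.1635]
bar [0.5185 0.3203 0.17  ] [0.4552 0.32   0.17  ]
bar ends [0.525  0.3212 0.17  ] [0.4489 0.3204 0.17  ]
tab [0.5024 0.186  0.156 ] [0.4673 0.1858 0.156 ]
gateplate top [0.5195 0.1866 0.135 ] [0.4494 0.1863 0.135 ]
w [239.7  44.3] w [196.1  94.2] w [310.   93.6] t [220.4 204. ] t [197.5 226.9] t [256.6 226.7] s [239.3 170.9] s [216.2 163.2] s [224.1 186.5] [0.39218223 0.24519895 0.38171677]
[0.5323 0.2637 0.1927]
```

Emit:
apply_moves --plan '[{"translation": [0.05,-0.018,0],"angular": [0,0,0],"hand": 0},{"translation": [0.05,-0.018,0],"angular": [0,0,0],"hand": 0},{"translation": [0.05,-0.018,0],"angular": [0,0,0],"hand": 0},{"translation": [0,0,0.05],"angular": [0,0,0],"hand": 0},{"translation": [0,0,0.05],"angular": [0,0,0],"hand": 0},{"translation": [0,0,0.05],"angular": [0,0,0],"hand": 0},{"translation": [0,0,0.03],"angular": [0,0,0],"hand": 0},{"translation": [0,0,0],"angular": [0,0,0],"hand": 0},{"translation": [0,0,0],"angular": [0,0,0],"hand": 0}]'

```text
time_s: 4.42
eef_pos: [0.5438, 0.2985, 0.2033]
eef_rot: [-0.0, 1.0, -0.006, 0.001]
wrist_force: [-1.0, 0.1, 0.3]
opening: -0.001
```

```bash
python3 - <<'E'
from bench import ctrl
from h import *
for i in range(2):
    o=ctrl.get_obs();print(o["eef_pos"],o["eef_rot"],o["wrist_force"]); w=ctrl.camera("wrist")
crop(w,"pics/w2.png",0,0,512,384,1.5)
t=ctrl.camera("top"); crop(t,"pics/t2.png",180,170,330,265,5)
E
```

```text
[0.54379382 0.29847814 0.20334586] [-4.22629704e-04  9.99983911e-01 -5.50601674e-03  1.29751812e-03] [-1.04244181  0.10155171  0.32926913]
[0.54407256 0.29871575 0.20384969] [-6.03752687e-04  9.99983526e-01 -5.40417866e-03  1.83790611e-03] [ 0.89680026 -0.34491217  0.04231875]
```

View pics/w2.png

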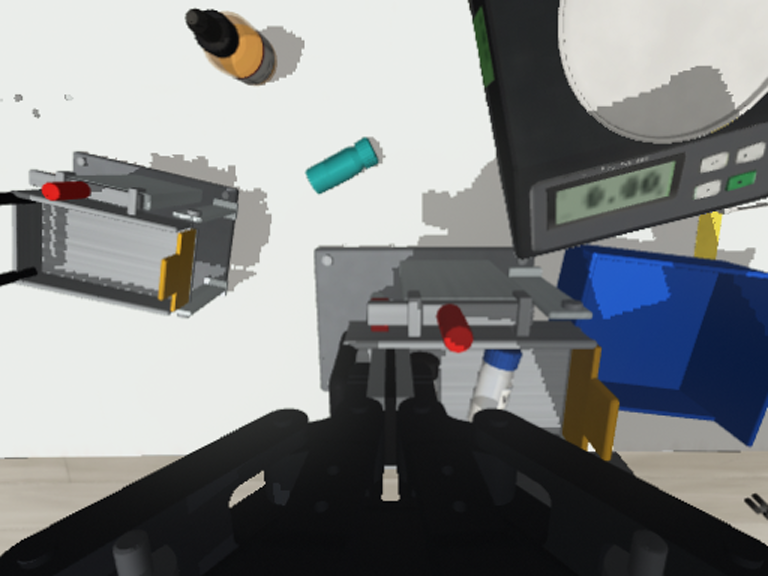

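View pics/t2.png

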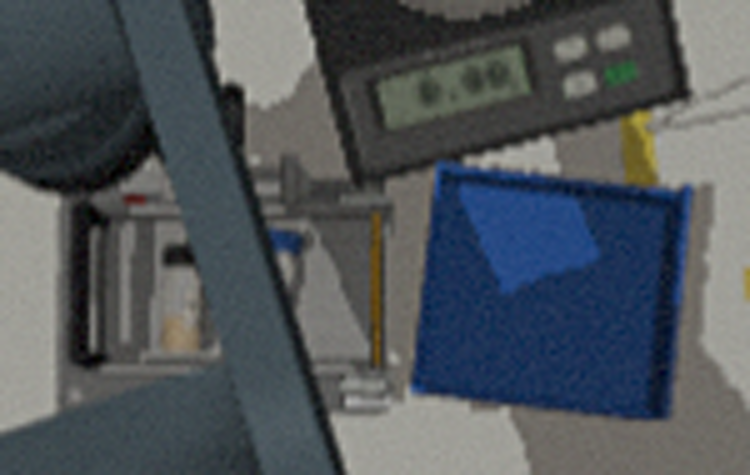

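The wrist view shows the knob at (455,328) just gate-side of the shut tips at (390,350), with the turquoise look-alike at (342,165) and the dropper at (235,50) far off. Next: lower beside the knob and push.

Emit:
apply_moves --plan '[{"translation": [-0.002,0,0.03],"angular": [0,0,0],"hand": 0},{"translation": [-0.002,0,0.029],"angular": [0,0,0],"hand": 0},{"translation": [0,0,0],"angular": [0,0,0],"hand": 0},{"translation": [0,0.01,0],"angular": [0,0,0],"hand": 0},{"translation": [0,0.01,0],"angular": [0,0,0],"hand": 0},{"translation": [0,0.008,0],"angular": [0,0,0],"hand": 0},{"translation": [0,0.008,0],"angular": [0,0,0],"hand": 0}]'

```text
time_s: 5.45
eef_pos: [0.5389, 0.2622, 0.1432]
eef_rot: [-0.0, 1.0, -0.005, 0.001]
wrist_force: [-0.2, 1.5, 1.1]
opening: -0.0
```

```bash
python3 - <<'E'
from bench import ctrl
from h import *
o=ctrl.get_obs();print(o["eef_pos"],o["eef_rot"],o["wrist_force"]); w=ctrl.camera("wrist")
crop(w,"pics/w3.png",0,0,512,384,1.5)
E
```

```text
[0.53889405 0.26215717 0.14320148] [-2.63718951e-04  9.99985663e-01 -5.28887827e-03  7.94721718e-04] [-0.16037602  1.46889197  1.14056301]
```

View pics/w3.png

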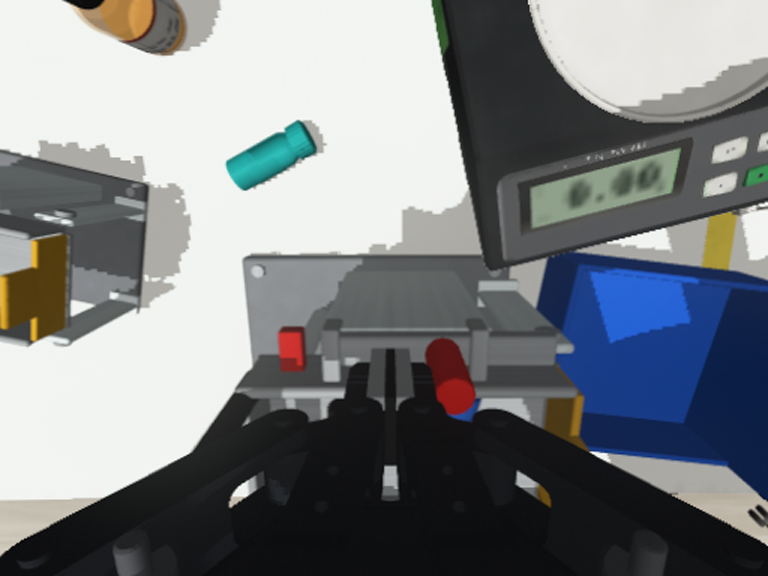

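The knob (450,375) is against the finger and the bolt is moving (1.5 N). Pushing on until it stops.

Emit:
apply_moves --plan '[{"translation": [0,0.006,0],"angular": [0,0,0],"hand": 0},{"translation": [0,0.005,0],"angular": [0,0,0],"hand": 0}]'

```text
time_s: 5.75
eef_pos: [0.5385, 0.2583, 0.1432]
eef_rot: [-0.007, 1.0, -0.005, 0.002]
wrist_force: [1.5, 36.8, -2.1]
opening: -0.005
```

Emit:
apply_moves --plan '[{"translation": [0,0.003,0],"angular": [0,0,0],"hand": 0}]'

```text
time_s: 5.88
eef_pos: [0.5385, 0.258, 0.1433]
eef_rot: [-0.009, 1.0, -0.005, 0.002]
wrist_force: [3.3, 43.6, -5.1]
opening: 0.003
```

```bash
python3 - <<'E'
from bench import ctrl
from h import *
o=ctrl.get_obs();print(o["eef_pos"],o["wrist_force"]); w=ctrl.camera("wrist")
crop(w,"pics/w4.png",150,150,450,350,2.5)
E
```

```text
[0.53849123 0.2579667  0.14334567] [ 3.29329817 43.56667727 -5.11295634]
```

View pics/w4.png

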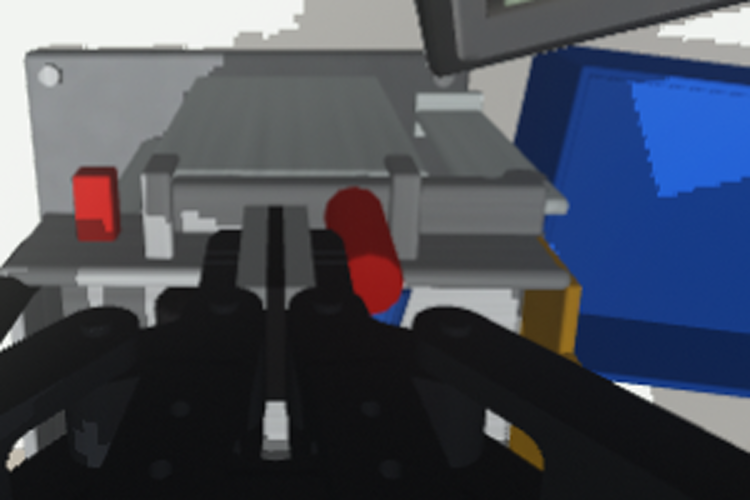

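Force jumped to 37–44 N at y=0.258, so the bolt is at its stop (29–30 mm moved). The knob is against the gate-side strap and the red lug is clear. Backing off now and going over to the gate.

Emit:
apply_moves --plan '[{"translation": [0,-0.02,0],"angular": [0,0,0],"hand": 0},{"translation": [0,0,-0.03],"angular": [0,0,0],"hand": 0},{"translation": [0,0,-0.03],"angular": [0,0,0],"hand": 0},{"translation": [-0.027,0.031,0],"angular": [0,0,0],"hand": 0},{"translation": [-0.026,0.03,0],"angular": [0,0,0],"hand": 0},{"translation": [0,0,0],"angular": [0,0,0],"hand": 0},{"translation": [0,0,0],"angular": [0,0,0],"hand": 0}]'

```text
time_s: 6.8
eef_pos: [0.4853, 0.2082, 0.2026]
eef_rot: [-0.0, 1.0, -0.005, 0.0]
wrist_force: [0.6, -0.1, 0.2]
opening: 0.002
```

```bash
python3 - <<'E'
from bench import ctrl
from h import *
o=ctrl.get_obs();print(o["eef_pos"],o["eef_rot"],o["wrist_force"]); w=ctrl.camera("wrist")
crop(w,"pics/w5.png",0,0,512,384,1.5)
o=ctrl.get_obs();print(o["eef_pos"])
s=ctrl.camera("side");crop(s,"pics/s5.png",180,130,300,290,4)
E
```

```text
[0.48526369 0.20821254 0.20259615] [-1.32425154e-05  9.99985482e-01 -5.37280141e-03  4.11722218e-04] [ 0.6441564  -0.09641561  0.15799278]
[0.48542636 0.2085053  0.2025512 ]
```

View pics/w5.png

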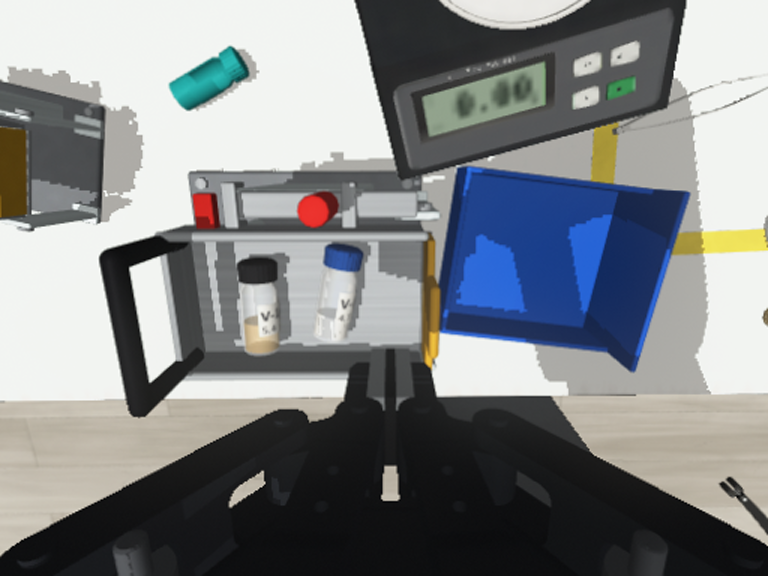

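View pics/s5.png

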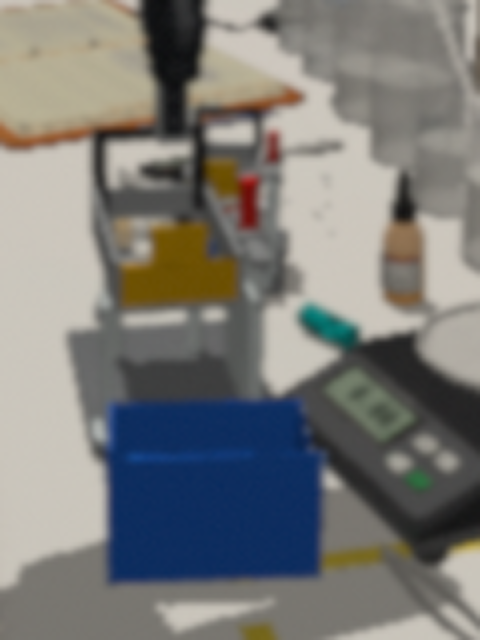

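Bolt fully back: the knob at (318,210) is against the gate-side strap. Both vials are undisturbed, and the yellow gate is still up at x≈433. Now the gate arc.

Emit:
apply_moves --plan '[{"translation": [0,0,0.028],"angular": [0,0,0],"hand": 0},{"translation": [0,0,0.028],"angular": [0,0,0],"hand": 0},{"translation": [0,0.014,0],"angular": [0,0,0],"hand": 0},{"translation": [0,0.009,0.001],"angular": [0,0,0],"hand": 0},{"translation": [0,0.009,0.002],"angular": [0,0,0],"hand": 0},{"translation": [0,0.008,0.004],"angular": [0,0,0],"hand": 0},{"translation": [0,0.007,0.005],"angular": [0,0,0],"hand": 0},{"translation": [0,0,0],"angular": [0,0,0],"hand": 0}]'

```text
time_s: 7.9
eef_pos: [0.4839, 0.1606, 0.1339]
eef_rot: [0.0, 1.0, -0.006, -0.0]
wrist_force: [-0.1, -0.3, -0.1]
opening: 0.001
```

```bash
python3 - <<'E'
from bench import ctrl
from h import *
o=ctrl.get_obs();print(o["eef_pos"],o["eef_rot"],o["wrist_force"]); w=ctrl.camera("wrist")
crop(w,"pics/w6.png",0,0,512,384,1.5)
s=ctrl.camera("side");crop(s,"pics/s6.png",180,130,300,290,4)
E
```

```text
[0.4839299  0.16058041 0.13388997] [ 1.58151744e-04  9.99984611e-01 -5.52667721e-03 -4.56057837e-04] [-0.14223092 -0.27551905 -0.09536861]
```

View pics/w6.png

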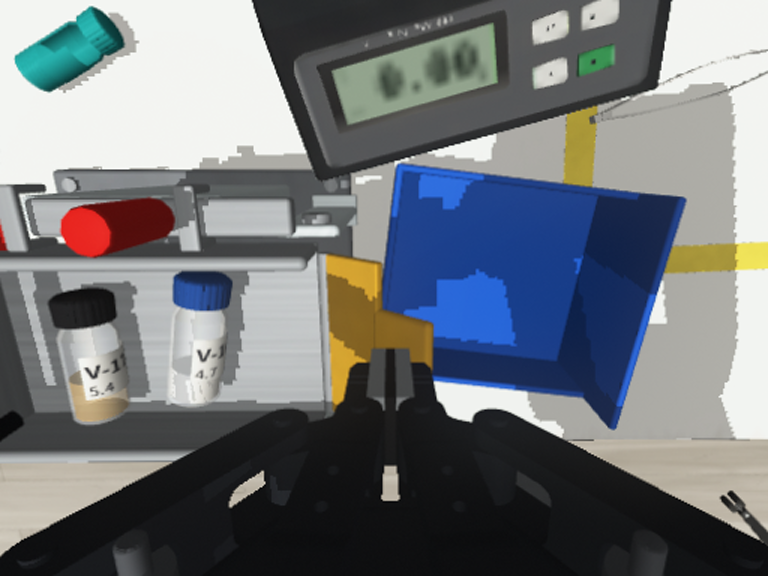

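View pics/s6.png

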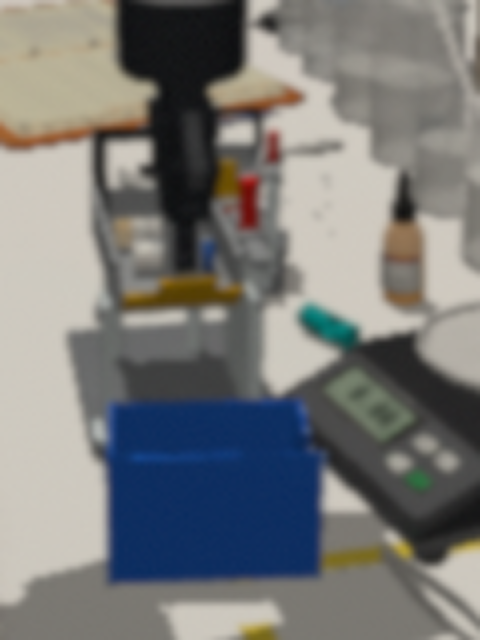

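The gate is about half down (yellow plate and tab at (330–433, 255–400)) and the vials are still in place. Continuing along the arc.

Emit:
apply_moves --plan '[{"translation": [0,0.005,0.007],"angular": [0,0,0],"hand": 0},{"translation": [0,0.004,0.007],"angular": [0,0,0],"hand": 0},{"translation": [0,0.002,0.007],"angular": [0,0,0],"hand": 0},{"translation": [0,0.002,0.006],"angular": [0,0,0],"hand": 0},{"translation": [0,0,0],"angular": [0,0,0],"hand": 0}]'

```text
time_s: 8.62
eef_pos: [0.4834, 0.1481, 0.1064]
eef_rot: [0.0, 1.0, -0.005, -0.001]
wrist_force: [-0.5, -0.2, 0.0]
opening: -0.0
```

Emit:
apply_moves --plan '[{"translation": [0,0,0.002],"angular": [0,0,0],"hand": 0}]'

```text
time_s: 8.75
eef_pos: [0.4841, 0.1483, 0.1053]
eef_rot: [0.0, 1.0, -0.005, -0.0]
wrist_force: [-0.1, -0.3, 1.2]
opening: -0.0
```

```bash
python3 - <<'E'
from bench import ctrl
from h import *
o=ctrl.get_obs();print(o["eef_pos"],o["eef_rot"],o["wrist_force"]); w=ctrl.camera("wrist")
crop(w,"pics/w7.png",0,0,512,384,1.5)
s=ctrl.camera("side");crop(s,"pics/s7.png",180,130,300,290,4)
E
```

```text
[0.48411911 0.14828109 0.10528485] [ 2.17326108e-05  9.99987148e-01 -5.06981638e-03 -3.41503876e-05] [-0.14734384 -0.33014759  1.19097931]
```

View pics/w7.png

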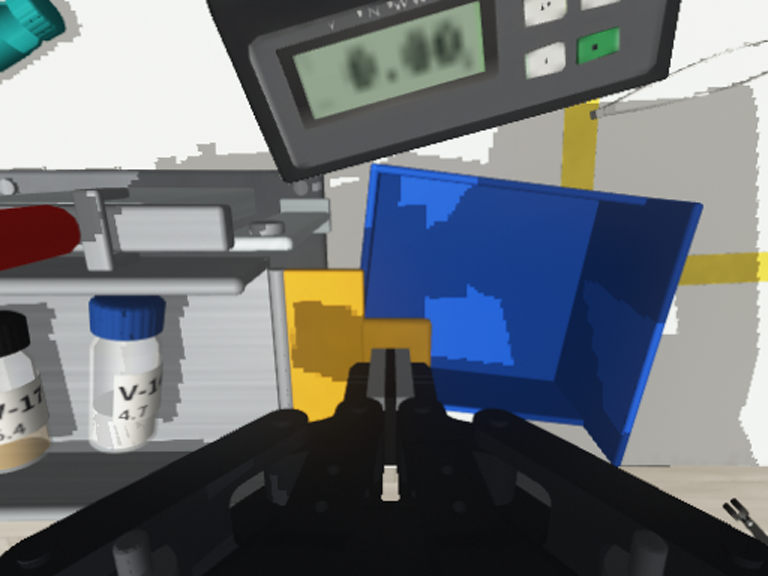

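View pics/s7.png

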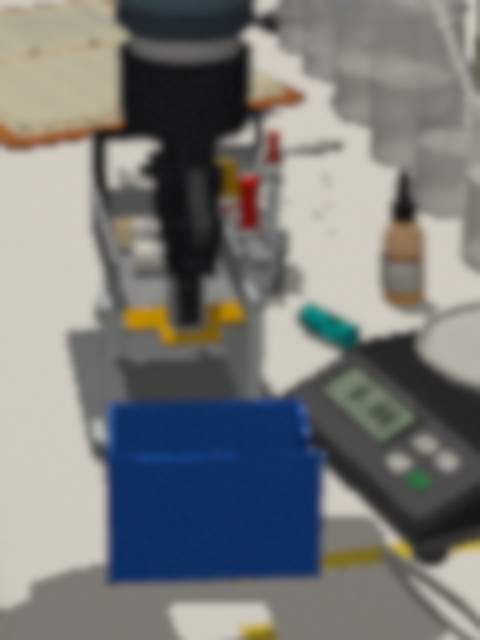

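The gate now lies nearly level (yellow at (285–430, 270–420)), with 1.2 N on the tip. Pressing a little further.

Emit:
apply_moves --plan '[{"translation": [0,0,0.0015],"angular": [0,0,0],"hand": 0}]'

```text
time_s: 8.98
eef_pos: [0.4842, 0.1483, 0.104]
eef_rot: [0.0, 1.0, -0.005, 0.0]
wrist_force: [-0.2, 0.3, 1.4]
opening: 0.0
```

Emit:
apply_moves --plan '[{"translation": [0,0,0.001],"angular": [0,0,0],"hand": 0}]'

```text
time_s: 9.1
eef_pos: [0.4843, 0.1483, 0.1032]
eef_rot: [-0.0, 1.0, -0.005, 0.0]
wrist_force: [-2.8, 0.0, 8.8]
opening: -0.001
```

Force 8.8 N at z=0.1032, the height I computed for the gate stop, so the gate is fully down. Lifting and going to the handle.

Emit:
apply_moves --plan '[{"translation": [0,0,-0.04],"angular": [0,0,0],"hand": 0},{"translation": [0,0,-0.05],"angular": [0,0,0],"hand": 0},{"translation": [0,0,-0.04],"angular": [0,0,0],"hand": 0},{"translation": [0,-0.057,0],"angular": [0,0,0],"hand": 0.04},{"translation": [0,-0.057,0],"angular": [0,0,0],"hand": 0.04},{"translation": [0,-0.057,0],"angular": [0,0,0],"hand": 0.04},{"translation": [0,0,0],"angular": [0,0,0],"hand": 0.04},{"translation": [0,0,0],"angular": [0,0,0],"hand": 0.04}]'

```text
time_s: 10.1
eef_pos: [0.4855, 0.3191, 0.2323]
eef_rot: [0.0, 1.0, -0.005, -0.0]
wrist_force: [0.6, 0.2, 0.6]
opening: 0.465
```

```bash
python3 - <<'E'
from bench import ctrl
from h import *
o=ctrl.get_obs();print(o["eef_pos"],o["eef_rot"],o["wrist_force"]); w=ctrl.camera("wrist")
crop(w,"pics/w8.png",0,0,512,384,1.5)
s=ctrl.camera("side");crop(s,"pics/s8.png",180,130,300,290,4)
for y in(.315,.32,.325): print(proj(w,(.5193,y,.17)),proj(w,(.4853,y,.17)))
E
```

```text
[0.48552925 0.31910943 0.23234377] [ 3.90954472e-04  9.99989070e-01 -4.64639584e-03 -3.42811250e-04] [0.56064441 0.18757266 0.64179832]
(np.float64(264.6016193235042), np.float64(164.90633357323975)) (np.float64(264.83664028683404), np.float64(209.45645053849765))
(np.float64(257.6839471400838), np.float64(164.97666589336038)) (np.float64(258.22331773753626), np.float64(209.5226107070637))
(np.float64(250.76648051775464), np.float64(165.04649877898817)) (np.float64(251.6101935769622), np.float64(209.588967048281))
```

View pics/w8.png

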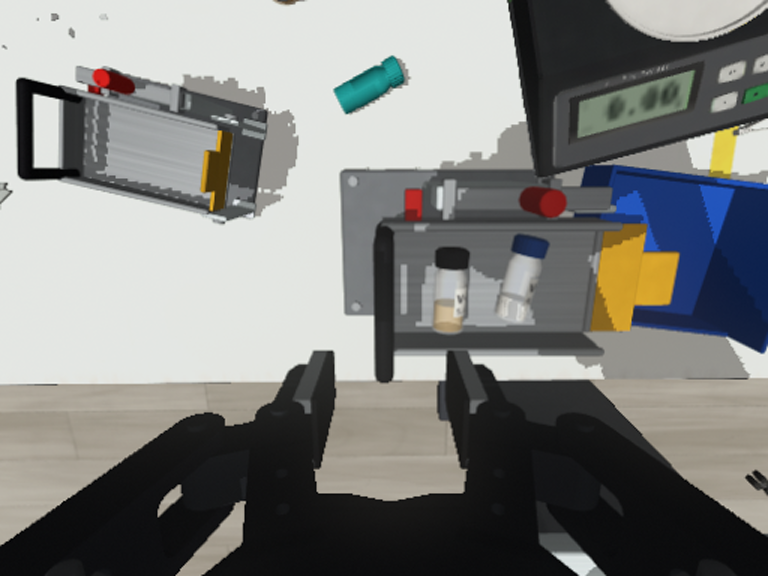

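View pics/s8.png

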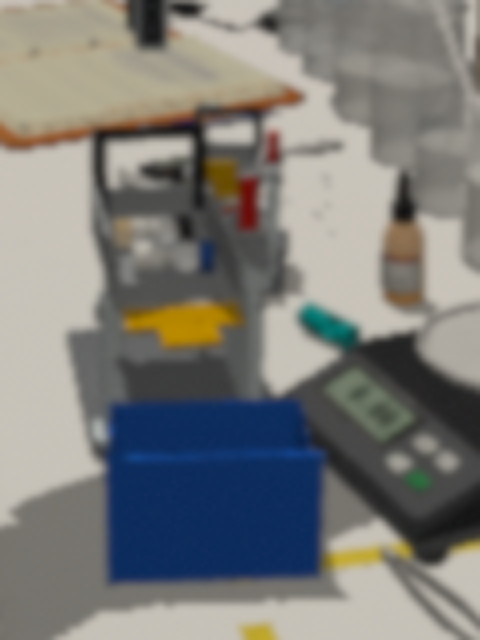

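The gate lies flat outward. The handle bar is at image x≈384, i.e. y≈0.321, between the open jaws, and the vials are in place. Lower and grip.

Emit:
apply_moves --plan '[{"translation": [0.001,-0.0015,0.03],"angular": [0,0,0],"hand": 0.04},{"translation": [0,0,0.03],"angular": [0,0,0],"hand": 0.04},{"translation": [0,0,0.021],"angular": [0,0,0],"hand": 0.04},{"translation": [0,0,0],"angular": [0,0,0],"hand": 0.0},{"translation": [0,0,0],"angular": [0,0,0],"hand": 0.0},{"translation": [0,0,0],"angular": [0,0,0],"hand": 0.0},{"translation": [0,0,0],"angular": [0,0,0],"hand": 0.0}]'

```text
time_s: 11.08
eef_pos: [0.4871, 0.3216, 0.1533]
eef_rot: [-0.001, 1.0, -0.005, 0.001]
wrist_force: [-3.0, 4.1, -0.5]
opening: 0.094
```

```bash
python3 - <<'E'
from bench import ctrl
from h import *
o=ctrl.get_obs();print(o["eef_pos"],o["eef_rot"],o["wrist_force"],o["q"]); w=ctrl.camera("wrist")
crop(w,"pics/w9.png",0,0,512,384,1.5)
for th in (.1,.2,.3,.4,.5,.6,.7,.74):
    a=np.arctan2(70,132)+th; print(th,(149.4*np.cos(a)-132).round(1),(149.4*np.sin(a)-70).round(1))
E
```

```text
[0.4870565  0.32159248 0.15328057] [-1.12145887e-03  9.99985617e-01 -5.22029829e-03  5.06178947e-04] [-3.00357072  4.14535134 -0.46208789] [3.79388436e-01 2.78152709e-01 1.65555616e+00 1.81884743e-03
 1.20610440e+00 1.95997821e+00]
0.1 -7.7 12.8
0.2 -16.5 24.8
0.3 -26.6 35.9
0.4 -37.7 45.9
0.5 -49.7 54.7
0.6 -62.6 62.3
0.7 -76.1 68.6
0.74 -81.7 70.7
```

View pics/w9.png

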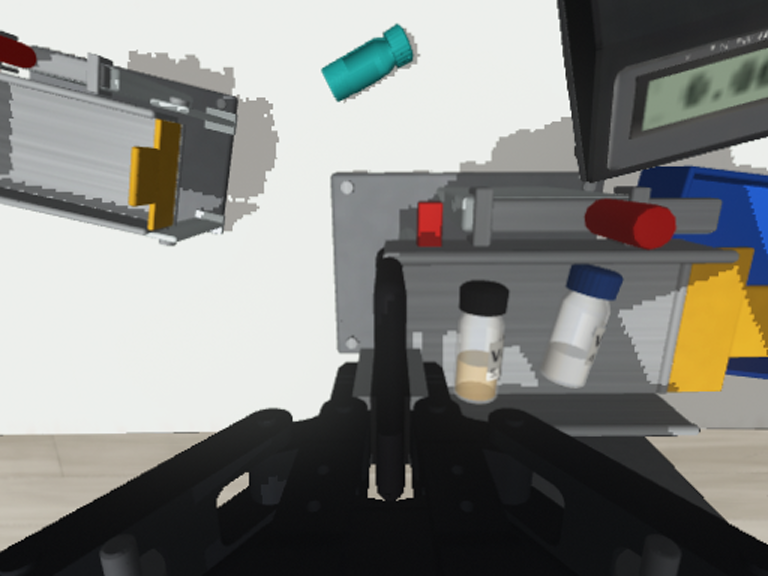

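Bar gripped (opening ≈8 mm, bar between the pads at (390,380)). Tipping along the arc, slowly.

Emit:
apply_moves --plan '[{"translation": [0,0.0037,-0.0065],"angular": [0,0,0],"hand": 0},{"translation": [0,0.004,-0.0063],"angular": [0,0,0],"hand": 0},{"translation": [0,0.0043,-0.0061],"angular": [0,0,0],"hand": 0},{"translation": [0,0.0045,-0.0059],"angular": [0,0,0],"hand": 0}]'

```text
time_s: 11.62
eef_pos: [0.4869, 0.3052, 0.178]
eef_rot: [-0.001, 1.0, -0.005, 0.001]
wrist_force: [-1.3, 5.1, -1.9]
opening: 0.089
```

```bash
python3 - <<'E'
from bench import ctrl
from h import *
o=ctrl.get_obs();print(o["eef_pos"],o["eef_rot"],o["wrist_force"]); w=ctrl.camera("wrist")
crop(w,"pics/w10.png",0,0,512,384,1.5)
E
```

```text
[0.48685459 0.30520827 0.17802927] [-1.43694768e-03  9.99985196e-01 -5.21718129e-03  5.69341131e-04] [-1.29229989  5.0652904  -1.90007152]
```

View pics/w10.png

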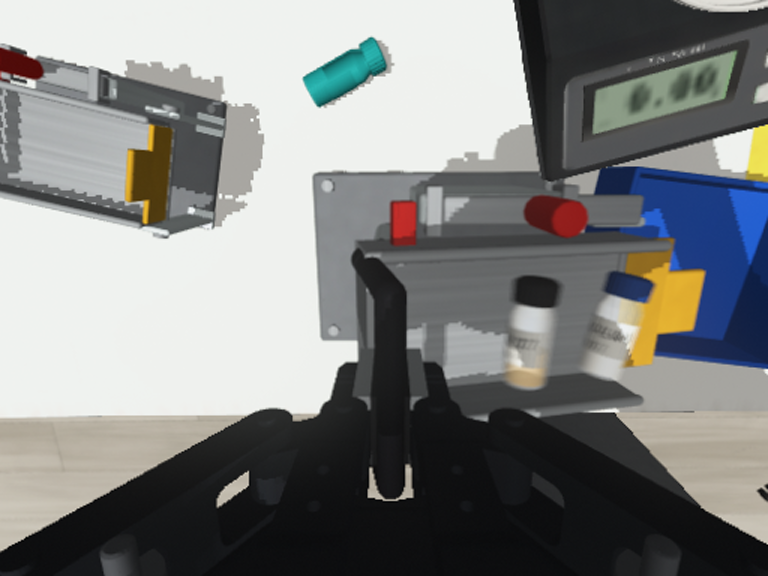

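At about 0.2 rad both vials are rolling to the outlet ((530,330) and (615,325)). Holding to let them go.

Emit:
apply_moves --plan '[{"translation": [0,0,0],"angular": [0,0,0],"hand": 0},{"translation": [0,0,0],"angular": [0,0,0],"hand": 0},{"translation": [0,0,0],"angular": [0,0,0],"hand": 0},{"translation": [0,0,0],"angular": [0,0,0],"hand": 0},{"translation": [0,0,0],"angular": [0,0,0],"hand": 0},{"translation": [0,0,0],"angular": [0,0,0],"hand": 0}]'

```text
time_s: 12.42
eef_pos: [0.4869, 0.3054, 0.1778]
eef_rot: [-0.001, 1.0, -0.005, 0.001]
wrist_force: [-2.6, 5.8, -0.2]
opening: 0.092
```

```bash
python3 - <<'E'
from bench import ctrl
from h import *
w=ctrl.camera("wrist")
crop(w,"pics/w11.png",0,0,512,384,1.5)
t=ctrl.camera("top"); crop(t,"pics/t11.png",180,170,330,265,5)
E
```

```text
(no output)
```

View pics/w11.png

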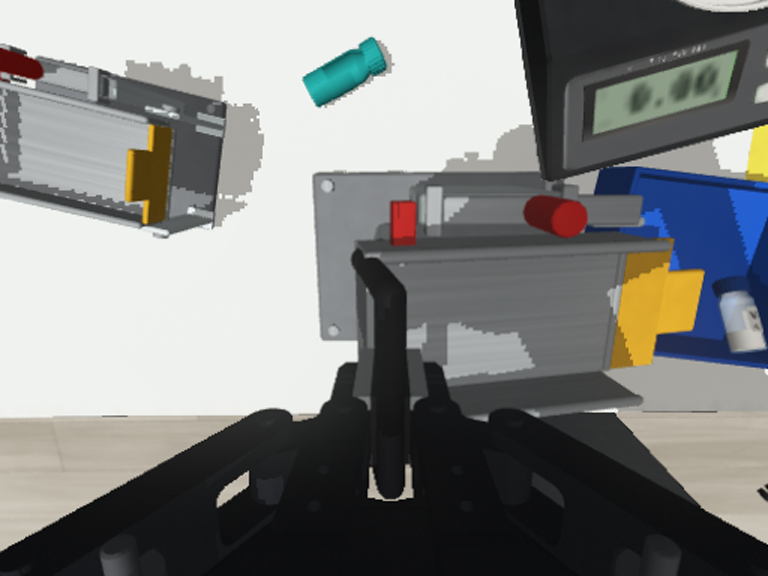

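View pics/t11.png

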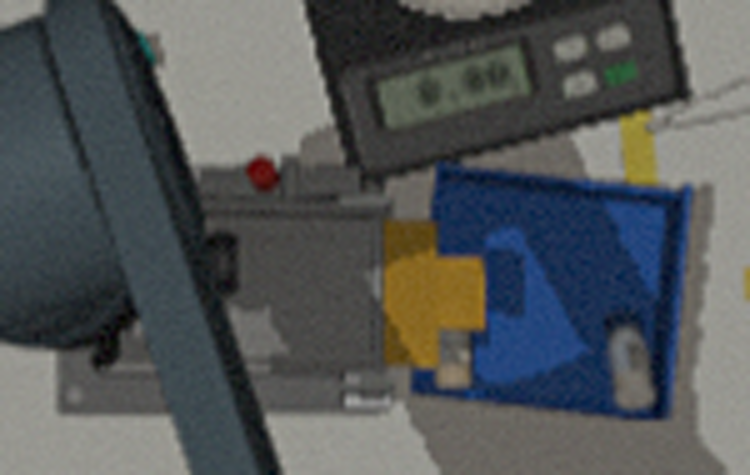

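Both vials have left the tray. In the top crop, vial_1 lies at the far corner (632,368) and vial_2 by the near wall (455,350), partly hidden by the tab. Lowering the tray along the reverse arc.

Emit:
apply_moves --plan '[{"translation": [0,-0.0045,0.0059],"angular": [0,0,0],"hand": 0},{"translation": [0,-0.0043,0.0061],"angular": [0,0,0],"hand": 0},{"translation": [0,-0.004,0.0063],"angular": [0,0,0],"hand": 0},{"translation": [0,-0.0037,0.0065],"angular": [0,0,0],"hand": 0},{"translation": [0,0,0],"angular": [0,0,0],"hand": 0}]'

```text
time_s: 13.15
eef_pos: [0.487, 0.3219, 0.153]
eef_rot: [-0.001, 1.0, -0.005, 0.0]
wrist_force: [-3.1, 4.2, 2.5]
opening: 0.092
```

```bash
python3 - <<'E'
from bench import ctrl
from h import *
o=ctrl.get_obs();print(o["eef_pos"],o["wrist_force"])
t=ctrl.camera("top"); crop(t,"pics/t12.png",180,170,330,265,5)
s=ctrl.camera("side");crop(s,"pics/s12.png",180,130,300,290,4)
E
```

```text
[0.48700326 0.32185334 0.15295497] [-3.09340424  4.22545088  2.53479103]
```

View pics/t12.png

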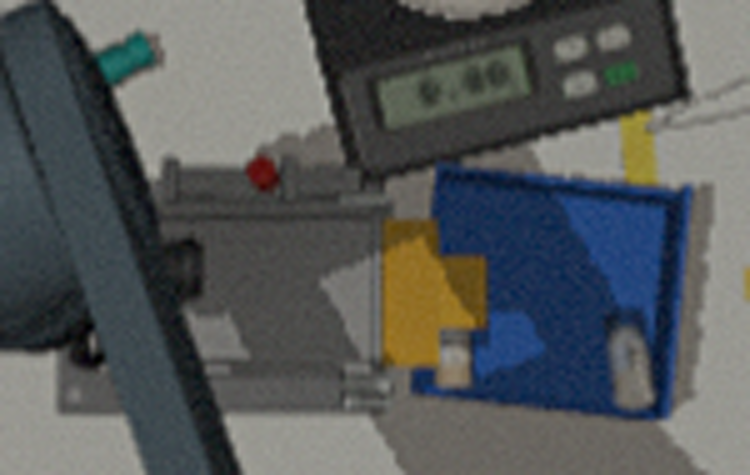

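View pics/s12.png

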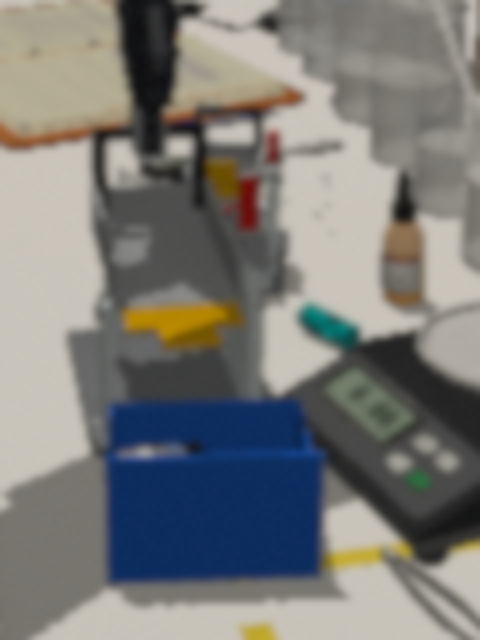

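vial_2 (tan end at (455,360)) lies inside the near side of the box under the tab, and vial_1 is at the far end. The tray is back at its start height. Release, then go to the gate side of the knob.

Emit:
apply_moves --plan '[{"translation": [0,0,0],"angular": [0,0,0],"hand": 0.04},{"translation": [0,0,0],"angular": [0,0,0],"hand": 0.04},{"translation": [0,0,-0.035],"angular": [0,0,0],"hand": 0.04},{"translation": [0,0,-0.04],"angular": [0,0,0],"hand": 0.04},{"translation": [0.017,0.039,0],"angular": [0,0,0],"hand": 0},{"translation": [0.017,0.039,0],"angular": [0,0,0],"hand": 0},{"translation": [0.017,0.039,0],"angular": [0,0,0],"hand": 0},{"translation": [0,0,0],"angular": [0,0,0],"hand": 0},{"translation": [0,0,0],"angular": [0,0,0],"hand": 0}]'

```text
time_s: 14.38
eef_pos: [0.5367, 0.2031, 0.2269]
eef_rot: [-0.0, 1.0, -0.006, 0.0]
wrist_force: [-0.5, 0.0, 1.1]
opening: -0.0
```

```bash
python3 - <<'E'
from bench import ctrl
from h import *
o=ctrl.get_obs();print(o["eef_pos"],o["eef_rot"],o["wrist_force"])
w=ctrl.camera("wrist"); crop(w,"pics/w13.png",0,0,512,384,1.5)
import m
print(m.comps(w,"red",(0,0,512,384)))
E
```

```text
[0.53673004 0.20314875 0.22692794] [-1.00254371e-04  9.99984534e-01 -5.56046703e-03  5.27874915e-05] [-0.49286765  0.01364411  1.12949765]
[('red', [143, 186, 14, 19, 229], [149.32, 194.88]), ('red', [203, 188, 22, 27, 400], [213.95, 201.28])]
```

View pics/w13.png

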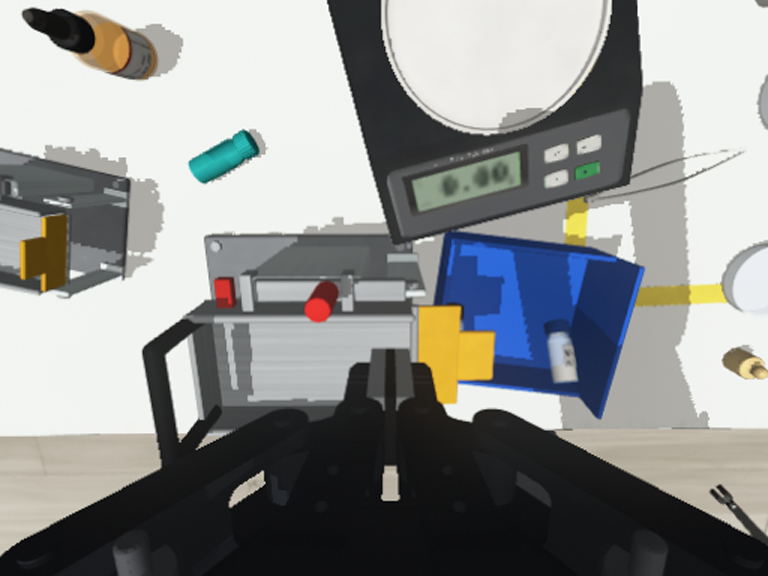

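The tray sits level and empty; the knob at (320,302) is on the rear side of the tips, as wanted. The scale (top-right) is clear. Lower and push home.

Emit:
apply_moves --plan '[{"translation": [0.001,0,0.04],"angular": [0,0,0],"hand": 0},{"translation": [0,0,0.042],"angular": [0,0,0],"hand": 0},{"translation": [0,0,0],"angular": [0,0,0],"hand": 0},{"translation": [0,-0.009,0],"angular": [0,0,0],"hand": 0},{"translation": [0,-0.009,0],"angular": [0,0,0],"hand": 0},{"translation": [0,-0.008,0],"angular": [0,0,0],"hand": 0},{"translation": [0,-0.008,0],"angular": [0,0,0],"hand": 0}]'

```text
time_s: 15.4
eef_pos: [0.5386, 0.2379, 0.1458]
eef_rot: [-0.0, 1.0, -0.005, 0.001]
wrist_force: [-0.6, -1.2, 0.6]
opening: 0.0
```

Emit:
apply_moves --plan '[{"translation": [0,-0.004,0],"angular": [0,0,0],"hand": 0},{"translation": [0,-0.003,0],"angular": [0,0,0],"hand": 0}]'

```text
time_s: 15.65
eef_pos: [0.5381, 0.2444, 0.1448]
eef_rot: [0.0, 1.0, -0.005, -0.0]
wrist_force: [1.0, -1.9, 0.5]
opening: 0.0
```

Emit:
apply_moves --plan '[{"translation": [0,-0.002,0],"angular": [0,0,0],"hand": 0}]'

```text
time_s: 15.78
eef_pos: [0.538, 0.2462, 0.1447]
eef_rot: [0.0, 1.0, -0.005, -0.0]
wrist_force: [0.1, -1.5, 0.1]
opening: -0.002
```

Emit:
apply_moves --plan '[{"translation": [0,-0.002,0],"angular": [0,0,0],"hand": 0}]'

```text
time_s: 15.9
eef_pos: [0.5381, 0.2481, 0.1447]
eef_rot: [0.0, 1.0, -0.005, -0.0]
wrist_force: [0.3, -1.1, 1.0]
opening: -0.001
```

Emit:
apply_moves --plan '[{"translation": [0,-0.002,0],"angular": [0,0,0],"hand": 0}]'

```text
time_s: 16.02
eef_pos: [0.5381, 0.2499, 0.1447]
eef_rot: [0.0, 1.0, -0.005, -0.0]
wrist_force: [0.1, -7.2, 1.7]
opening: 0.0
```

```bash
python3 - <<'E'
from bench import ctrl
from h import *
o=ctrl.get_obs();print(o["eef_pos"],o["wrist_force"])
w=ctrl.camera("wrist"); crop(w,"pics/w14.png",0,0,512,384,1.5)
E
```

```text
[0.53809877 0.24990262 0.14470832] [ 0.06836486 -7.16749191  1.71045351]
```

View pics/w14.png

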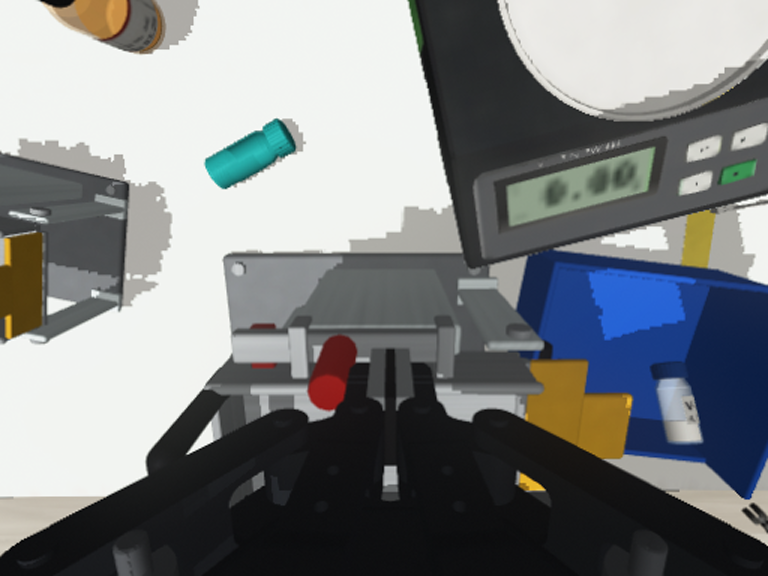

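The force rises to 7 N: the bolt is at its home stop, with its tip over the red lug at (262,340). Backing off and checking from above.

Emit:
apply_moves --plan '[{"translation": [0,0.012,0],"angular": [0,0,0],"hand": 0},{"translation": [0,0,-0.04],"angular": [0,0,0],"hand": 0},{"translation": [0,0,-0.05],"angular": [0,0,0],"hand": 0},{"translation": [0,0,-0.05],"angular": [0,0,0],"hand": 0},{"translation": [-0.05,0.025,-0.03],"angular": [0,0,0],"hand": 0},{"translation": [-0.05,0.025,-0.03],"angular": [0,0,0],"hand": 0},{"translation": [-0.04,0.025,0],"angular": [0,0,0],"hand": 0},{"translation": [0,0,0],"angular": [0,0,0],"hand": 0},{"translation": [0,0,0],"angular": [0,0,0],"hand": 0}]'

```text
time_s: 17.2
eef_pos: [0.3991, 0.1653, 0.3441]
eef_rot: [-0.0, 1.0, -0.005, 0.001]
wrist_force: [0.2, -0.9, -0.2]
opening: -0.002
```

```bash
python3 - <<'E'
from bench import ctrl
from h import *
o=ctrl.get_obs();print(o["time_s"],o["eef_pos"],o["wrist_force"])
w=ctrl.camera("wrist"); crop(w,"pics/w15.png",0,0,512,384,1.5)
s=ctrl.camera("side");crop(s,"pics/s15.png",180,130,300,290,4)
t=ctrl.camera("top"); crop(t,"pics/t15.png",180,170,330,265,5)
E
```

```text
17.2 [0.39913463 0.1652985  0.34410824] [ 0.19236812 -0.8967821  -0.19185666]
```

View pics/w15.png

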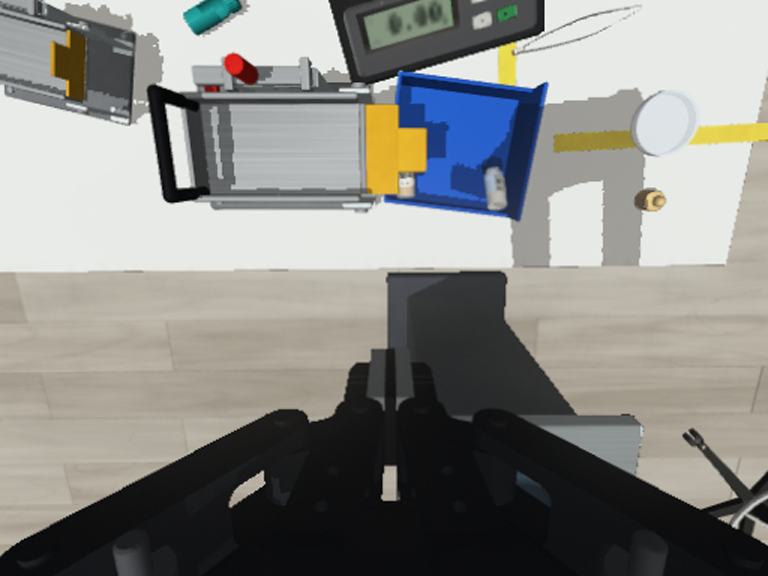

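View pics/t15.png

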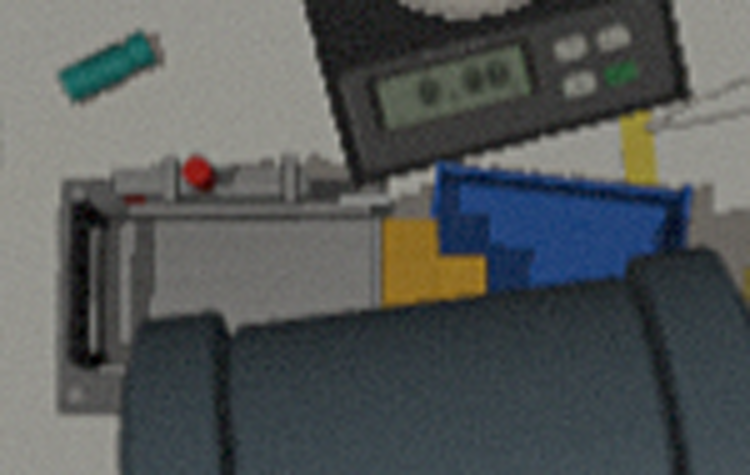

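View pics/s15.png

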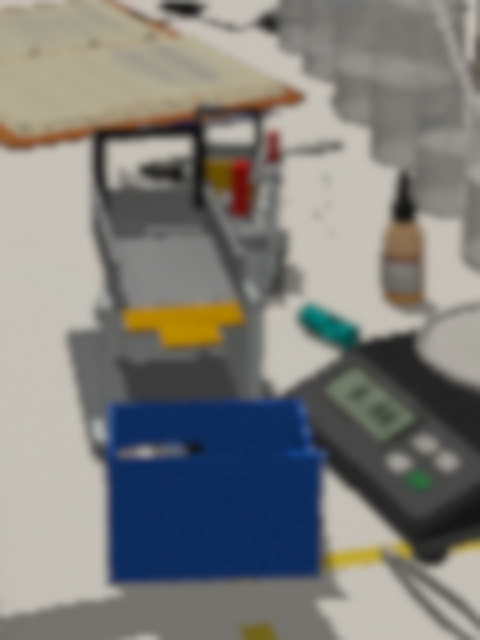

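```bash
python3 - <<'E'
from bench import ctrl
from h import *
import m
w=ctrl.camera("wrist");t=m.t;s=m.s
print(m.comps(t,"red",(180,170,330,265)))
crop(w,"pics/w16.png",240,40,380,150,5.5)
for u,v in((180+436/5,170+165/5),(180+690/5,170+190/5)): print("bin rim top",plane(t,u,v,.06).round(3))
print("v2 end wrist",plane(w,406/1.5,184/1.5,.0145).round(3),"v1",plane(w,496/1.5,188/1.5,.0145).round(3))
for a,b in((125,452),(155,451),(195,448)): print("v2 side ray @z .025",plane(s,180+a/4,130+b/4,.025).round(3), "@.045",plane(s,180+a/4,130+b/4,.045).round(3))
E
```

```text
[('red', [217, 202, 5, 6, 23], [219.13, 204.22])]
bin rim top [0.552 0.155 0.06 ]
bin rim top [0.537 0.025 0.06 ]
v2 end wrist [0.454 0.147 0.015] v1 [0.448 0.051 0.015]
v2 side ray @z .025 [0.446 0.146 0.025] @.045 [0.441 0.11  0.045]
v2 side ray @z .025 [0.464 0.144 0.025] @.045 [0.459 0.108 0.045]
v2 side ray @z .025 [0.488 0.143 0.025] @.045 [0.482 0.107 0.045]
```

View pics/w16.png

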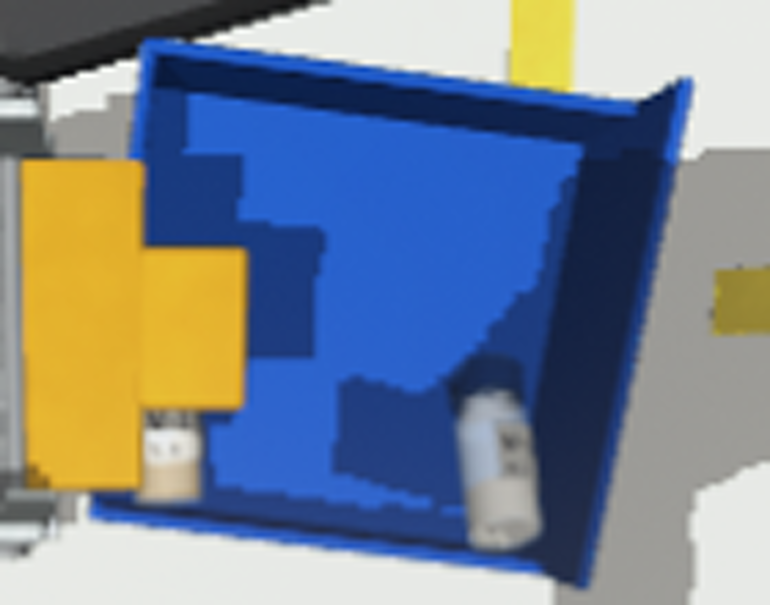

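```bash
python3 - <<'E'
from bench import ctrl
from h import *
w=ctrl.camera("wrist");t=ctrl.camera("top")
for z in(.0145,.03,.045): print(z,plane(t,306.4,243.6,z).round(3),plane(w,240+500/5.5,40+460/5.5,z).round(3))
print(plane(t,219.5,204.3,.1635)); print(ctrl.get_obs()["time_s"])
E
```

```text
0.0145 [0.448 0.053 0.014] [0.451 0.051 0.015]
0.03 [0.447 0.054 0.03 ] [0.452 0.055 0.03 ]
0.045 [0.447 0.056 0.045] [0.452 0.058 0.045]
[0.53601031 0.26816896 0.1635    ]
17.6
```

```bash
python3 -c "
from bench import ctrl
print(ctrl.hand_in())"
```

```text
the job is handed in; nothing more can be done
None
```

The job is done and handed in at about 17.6 s of the 61 s allowed; the hand-in gives no verdict, so these are my own checks.

**What I did:**
1. **Bolt back:** I pushed it with shut fingers until the force jumped at its stop.
2. **Gate down:** I swung it to the height I had computed for its stop.
3. **Tipping:** I gripped the handle and tipped the tray to about 0.2 rad, where both vials rolled out.
4. **Lower and lock:** I lowered the tray level, released the handle and pushed the bolt home until the force rose to about 7 N.

**Last checks:**
- **Vials:** both lie in the blue box, vial_2 near the tray-side wall, partly under the gate tab, and vial_1 near the far corner. They sit within about 48 mm of the box centre, against the 56 and 61 mm limits. vial_2's height is confirmed by two views; vial_1's is less certain because the box wall hid it from the side.
- **Tray and bolt:** the tray looks level. The knob measured y = 0.268 m against 0.266 m at the start, so the bolt is home within measuring error.
- **Bystanders:** the dropper bottle, petri dish and brass weight look undisturbed by eye, but I did not measure them. The turquoise look-alike was left alone.
- **Robot:** it is clear of everything.

**Force to note:** while pushing the bolt back, the wrist force briefly reached 44 N. That is well under the 120 N wrist limit. It should have acted on the fingers, but if any of it was on the gripper's body it would be over that 40 N limit.

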